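# Set up the drilling jig for the grounding bar and hold its guide leg locked on the mark

## Robot

A 7-joint arm with a two-finger parallel gripper is mounted at the origin on the work surface. World frame = base frame: x ahead of the robot, y to its left, z up, the work surface at z = 0. Lengths are in m, angles in rad, forces in N, time in s.
With the tool pointing down it reaches from about 0.4 to 0.85 m from the base axis. Payload 10.4 kg.
Tool frame: the origin (TCP) lies at the very end of the fingers, on their centre line; the grasp point (between the pads) lies r.grip_point_offset behind it (r.grip_point_offset is the distance from the TCP to the grasp point, in m); z points along the fingers, y is the line along which they close (so a half turn about z gives the same grasp; the last joint's range is limited). The gripper opens to 87 mm and grips with 3 to 60 N. Pads are 19 mm wide; open, the fingers measure 117 mm over their backs; the gripper's body (75 mm by 190 mm) begins 51 mm behind the grasp point.
Start: joints at [-1.342, 0.332, -0.065, 1.46, 0.022, 1.35, -0.088], TCP at [0.156, 0.605, 0.223] pointing down, gripper open.
Joint ranges: [-2.6, 2.6], [-0.5, 2.12], [-1.47, 1.34], [0.16, 2.42], [-1.27, 4.41], [0.06, 2.06], [-2.6, 2.6]. Speed limits (rad/s): [2.22, 2.22, 2.79, 2.79, 3.14, 3.14, 3.14].

## Interface

Orientations are given as [roll, pitch, yaw] about the fixed x, y, z axes, in that order (R = Rz(yaw) Ry(pitch) Rx(roll)).
In Python, from rig import r, cams gives the robot as it stands.
- The arm moves only by the shell command python3 -m pendant 'ROWS' [FORCE]. ROWS is JSON, a list that holds one entry, the list of rows, each a list of 5 numbers: the closure, from -1 (fully open) to 1 (shut), then the shift along the tool's x, y, z in mm, then the turn about the tool's z in rad. In form: [[[claw, dx, dy, dz, spin], ...]]. A call has 1 to 20 rows; each row shifts and turns the commanded pose from where the row before left it, along the tool's axes as they then stand; what a row does not reach is not made up. A row lasts 1/8 s, in which the tool goes at most 62.5 mm and 10.7 degrees, less where a joint would pass 70% of its speed; a pose out of reach is approached as far as the arm can. A call is refused whole if a number of a shift passes 62.5 or a number of a turn 0.188, either way. A call with a gripper value outside its range is refused whole. The fingers move at their own pace and stop on an object; FORCE is the grip in N (left out, the last holds). Time passes only in rows, so rows that do not move let the fingers close. It gives the time, the measured TCP pose, the force, the opening and the grip force at its end, in the units of the state.
- r.sense(): the state, without advancing time (a new reading comes with each control period).
- cams.read_camera(name): name is "scene" or "top" or "wrist"; returns the picture (480x640x3 uint8, red, green, blue); there is no depth.
- cams.camera_params(name): a dict with "intrinsics" (3x3 intrinsics, pixels), "T" (4x4, takes a point from camera to world coordinates). Camera axes: x right, y down, z forward; pixel columns grow to the right and rows downward; lengths in m; the calibration is good to about 2 mm. The wrist camera is an equidistant fisheye: a pixel r from the principal point sees the ray r / f radians off the axis. A picture is of the moment at which its call begins: read the wrist's pose just before it. camera_params takes no time and is no camera call; for the wrist camera it gives the pose at the moment of the call.
- r.finish_job(): hands the job in; it is judged then, once.
The state is a dict: "time": time; "qpos": joint angles; "dq": joint speeds; "joint_efforts": joint torques, N m; "eef_pos": TCP position; "eef_rot": TCP orientation; "contact_force": force on the tool from outside, world axes, zero at the start; "moment": the same for the moment, N m; "width": finger opening in m; "grip_force": force on a finger pad.
Only numpy, scipy, OpenCV 4.12 (cv2) and the standard library are available. Lean on these libraries where they do the work, as an engineer would, in place of code of your own. Each camera call takes 0.05 s, during which the arm holds its last target. There are 200 camera calls.

## Task

Push the copper grounding bar square and flush into the fence corner of the drilling jig. Then slide the jig's spring-loaded guide leg out until its pointer stands on the red mark and, holding the leg there on the mark all the while, push its blue cam lever fully closed. Finish while still gripping the leg, held on the mark with its lever closed; do not let go. Leave the other things on the shelf alone.

Things in the scene. Friction and masses are not known exactly. Their poses are not given: they have to be found in the camera images.
- jig: Fixed drilling jig. Grey base plate 12 mm thick, x -100 to +60, y -200 to +240 mm; origin on its underside, on the table. Yaw within 0.2 rad: x points away from the robot, y to its left. A dark steel rail 50 mm wide, 46 mm high above the table, on the line x = 0 from y +65 to +225, carries the guide leg, which slides out over the bar towards -y. The bar fully home has its centre at x 0, y -100 mm.
- corner (a point): Inner corner where the two steel fences meet, at plate height (12 mm above the table), jig x +15, y -170 mm, axes as the jig's. Fence tops are 32 mm above the table. From here the side fence runs 188 mm along +y (the bar goes on its -x side, long face against it) and the end fence runs 95 mm along -x (the bar's end goes against its +y side).
- bar: The loose copper grounding bar, 30 x 140 x 14 mm (x, y, z), about 0.35 to 0.65 kg, flat on the jig's plate in front of the side fence, askew; origin centre of its underside, its long axis y roughly along the jig's y. Its centre starts 25 to 45 mm to -x and 8 to 20 mm to +y of its home place, yaw within 0.2 rad of the jig.
- leg: The guide leg, an aluminium bar 24 mm wide, 220 mm long along y, 12 mm thick; origin under the centre of the brass drill bush at its front (-y) end, 36 mm above the table, axes as the jig's. Fully in (the start) the origin is at jig x 0, y +65 mm. It slides up to 190 mm to the jig's -y; spring and friction take 4 to 7 N, and let go it springs back in. It carries post, lever and pointer.
- post_top (a point): Centre of the top of the black upright post fixed on the leg, 108 mm above the table, 125 mm to +y of the leg's origin. The post is 22 x 12 x 60 mm (x, y, z). Push its +y face to slide the leg out.
- lever_tip (a point): Tip of the blue cam lever handle, a bar 22 x 10 x 50 mm (x, y, length) whose top end's centre is this point, 56 mm from the hinge. The hinge (along the jig's x) is on the leg, 54 mm above the table, 20 mm to -y of the post's middle. Open, it leans to -y; closed it is upright, stopped 9 mm short of the post. Post and lever span 31 mm along y closed, up to 62 mm open.
- lever (a joint): Lever angle, rad: 0 = fully closed (upright, hard stop), starts 0.4 to 0.55 open. Stays where it is left; a push of about 4 to 6 N near its tip moves it. That push also shoves the leg back in unless the leg is held.
- marker (a joint): Where the red mark clip is set on the fence, m: the mark stands at jig y = -(this value). 0.045 to 0.105, so the leg must slide out by this value + 0.065 m; stiff, not to be moved.
- pointer (a point): Tip of the black pointer, 4 mm wide, that sticks out sideways (+x) from the brass drill bush at the leg's front end; 38 mm to +x of the leg's centre line, 45 mm above the table.
- mark (a point): Middle of the top of the red mark clip (22 x 6 mm, x and y) behind the side fence, 32 mm above the table; axes as the jig's. The pointer should stand right above it along the jig's y.
- mica: Brown mica transmitting capacitor, 55 x 42 x 36 mm, loose bystander; origin centre of underside.
- crystal: Silver crystal holder, 34 x 24 x 34 mm, loose bystander; origin centre of underside.
- screws: Small jar of screws, 48 mm across, 55 mm high, loose bystander; origin centre of underside.
- coil: Copper coil on a white ceramic former, 48 mm across, 46 mm high, loose bystander; origin centre of underside.
- spanner: Steel spanner 170 mm long lying flat beyond the jig, loose bystander; origin near its middle, its length along its x.
There are look-alikes about, which are no part of the job. Of the things that look like the bar, the smaller one is meant.

How it is judged:
By the outcome, as a careful person would: the job done as asked, in the order asked, and still so for the second after the job is handed in, while the arm keeps its last pose, push and grip.
It also fails if it takes over 72 s, if anything falls off the work surface, if the arm or the gripper's body presses on something with over 40 N, if the wrist force passes 120 N, or if a joint passes its speed limit or range.

## Working session

There is one attempt and no reset: what is moved stays moved. The work goes in short steps, Python scripts to look and compute and a shell command to move; the robot and the scene stay as the last step left them, time stands still between calls to the robot, and variables do not carry over. Pictures are saved under pics/ and viewed, at most 10 in all, crops included, and the job is handed in when it is done.

```bash
ls; mkdir -p pics; python3 - <<'E'
from rig import r,cams
import cv2,numpy as np
s=r.sense();print(s['time'],s['eef_pos'],s['eef_rot'],s['width'],r.grip_point_offset)
for n in("top","scene"):
    im=cams.read_camera(n);cv2.imwrite(f"pics/{n}0.png",im[:,:,::-1]);p=cams.camera_params(n);print(n,np.round(p['intrinsics'],1).tolist(),np.round(p['T'],4).tolist())
E
```

```text
pics
0.0 [0.1556152  0.60492044 0.22177448] [-3.14019974e+00  9.02423813e-05  2.88984153e+00] 0.08687962555146977 0.0187
top [[473.7, 0.0, 318.2], [0.0, 473.7, 239.7], [0.0, 0.0, 1.0]] [[0.0273, -0.9883, 0.1498, 0.3267], [-0.9996, -0.0254, 0.0148, -0.0159], [-0.0108, -0.1501, -0.9886, 1.2505], [0.0, 0.0, 0.0, 1.0]]
scene [[481.9, 0.0, 315.4], [0.0, 481.9, 241.8], [0.0, 0.0, 1.0]] [[-0.8443, 0.4501, -0.2909, 0.8328], [0.5356, 0.6925, -0.4833, 0.486], [-0.0161, -0.5639, -0.8257, 0.9208], [0.0, 0.0, 0.0, 1.0]]
```

View pics/top0.png

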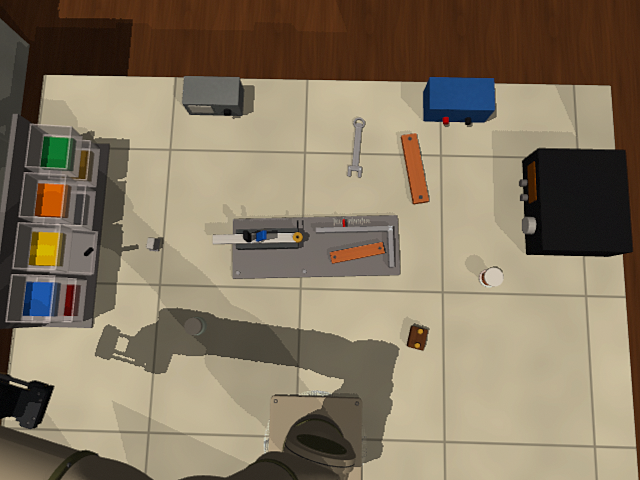

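View pics/scene0.png

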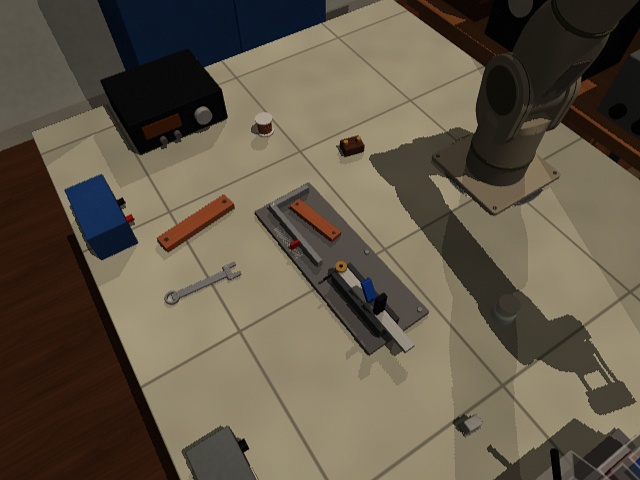

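The top view shows the jig at px (232–400, 215–278), the small bar at about (357,252), the bush at (297,237), the red mark at (344,222), the blue lever at (262,236) and the post at (248,236). Next I measure from masks.

```bash
cat > h.py <<'E'
import numpy as np,cv2
from rig import r,cams
def ray(n,uv,p=None):
    p=p or cams.camera_params(n);K=p['intrinsics'];T=np.array(p['T'])
    uv=np.atleast_2d(uv).astype(float);x=(uv-[K[0][2],K[1][2]])/K[0][0]
    if n=='wrist':
        rr=np.linalg.norm(x,axis=1,keepdims=True);d=np.c_[x/np.maximum(rr,1e-9)*np.sin(rr),np.cos(rr)]
    else: d=np.c_[x,np.ones(len(x))]
    return T[:3,3],d@T[:3,:3].T
def plane(n,uv,z,p=None):
    o,d=ray(n,uv,p);return o+d*((z-o[2])/d[:,2])[:,None]
def blob(m,k=0):
    c,_=cv2.findContours(m.astype(np.uint8),cv2.RETR_EXTERNAL,cv2.CHAIN_APPROX_NONE)
    return sorted(c,key=cv2.contourArea)[-1-k][:,0]
E
python3 - <<'E'
from h import *
for n,(x0,x1,y0,y1) in dict(top=(205,410,200,290),scene=(240,440,170,370)).items():
    im=cv2.imread(f"pics/{n}0.png");hsv=cv2.cvtColor(im,cv2.COLOR_BGR2HSV).astype(int)
    box=np.zeros(im.shape[:2],bool);box[y0:y1,x0:x1]=1
    H,S,V=hsv[...,0],hsv[...,1],hsv[...,2]
    for nm,m,z in(("bar",(H>4)&(H<15)&(S>120)&(V>110),.026),("red",((H<4)|(H>176))&(S>160)&(V>80),.032),("brass",(H>16)&(H<28)&(S>130)&(V>100),.05),("blue",(H>100)&(H<125)&(S>130)&(V>60),.1)):
        try:c=blob(m&box)
        except Exception as e:print(n,nm,e);continue
        rc=cv2.minAreaRect(plane(n,c,z)[:,:2].astype(np.float32)*1000)
        print(n,nm,cv2.contourArea(c),c.min(0),c.max(0),"rect mm",np.round(rc[0],1),np.round(rc[1],1),round(rc[2],1))
a=cv2.imread("pics/top0.png")[205:285,205:405];b=cv2.imread("pics/scene0.png")[175:365,245:435]
cv2.imwrite("pics/c1.png",cv2.resize(a,None,fx=4,fy=4,interpolation=cv2.INTER_CUBIC))
cv2.imwrite("pics/c2.png",cv2.resize(b,None,fx=3,fy=3,interpolation=cv2.INTER_CUBIC))
E
```

```text
top bar 554.0 [330 242] [384 263] rect mm [481.6 -98.8] [ 30.2 140.4] 12.9
top red 7.0 [343 219] [344 226] rect mm [558.6 -62.6] [18.6  2.6] 1.1
top brass 66.0 [293 232] [302 242] rect mm [514.4  55.3] [23.8 23.7] 47.1
top blue 77.5 [256 230] [266 241] rect mm [508.3 142.6] [22.2 30.1] 20.2
scene bar 527.5 [291 199] [340 238] rect mm [482.7 -96.2] [ 28.5 138.4] 12.5
scene red 12.0 [291 240] [298 245] rect mm [559.9 -59.1] [20.2  6.2] 3.6
scene brass 81.5 [335 261] [346 270] rect mm [514.   56.3] [22.3 23.4] 57.0
scene blue 170.0 [361 278] [375 300] rect mm [515.7 154.2] [46.7 20.2] 72.9
```

View pics/c1.png

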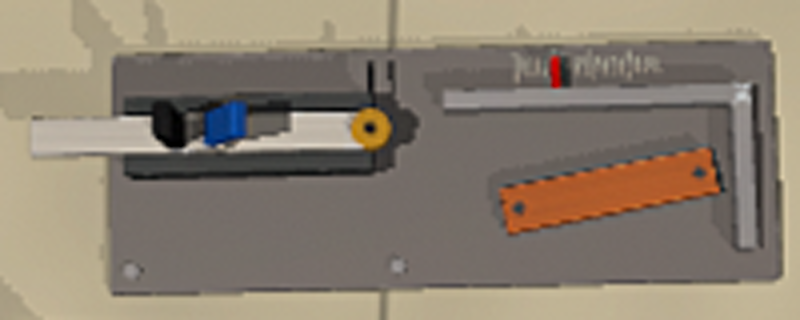

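View pics/c2.png

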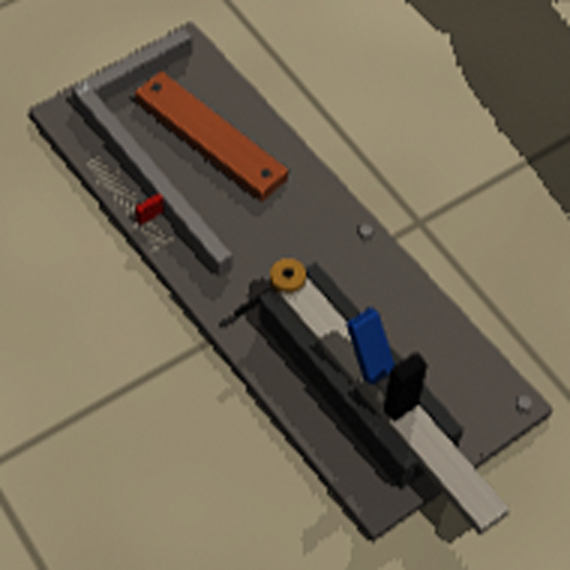

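The crops show the plate corners at c1 (112,55), (772,40), (782,278), (110,293), the inner fence corner near (735,103), and the bush at (370,128). I fit the jig pose from these.

```bash
python3 - <<'E'
from h import *
f=lambda *q:np.array(q,float)/4-.375+[205,205]
pl=plane('top',f((112,55),(772,40),(782,278),(110,293)),.012)[:,:2]
loc=np.array([[60,240],[60,-200],[-100,-200],[-100,240]])/1000
M,_=cv2.estimateAffinePartial2D(loc,pl);
print('plate rect',np.round(pl*1000,1).tolist(),'yaw',np.arctan2(M[1,0],M[0,0]),'scale',np.hypot(M[0,0],M[1,0]),'org',M[:,2])
im=cv2.imread("pics/top0.png");hsv=cv2.cvtColor(im,cv2.COLOR_BGR2HSV).astype(int)
for x in range(320,390,8):print(x,im[222:240,x].mean(1).astype(int))
for y in range(236,264,5):print('row',y,im[y,380:400].mean(1).astype(int))
i2=cv2.imread("pics/scene0.png")
E
```

```text
Traceback (most recent call last):
cv2.error: OpenCV(4.12.0) /io/opencv/modules/calib3d/src/ptsetreg.cpp:1108: error: (-215:Assertion failed) count >= 0 && to.checkVector(2) == count in function 'estimateAffinePartial2D'
```

```bash
python3 - <<'E'
from h import *
f=lambda *q:np.array(q,float)/4-.375+[205,205]
pl=np.ascontiguousarray(plane('top',f((112,55),(772,40),(782,278),(110,293)),.012)[:,:2])
loc=np.array([[60,240],[60,-200],[-100,-200],[-100,240]])/1000
M,_=cv2.estimateAffinePartial2D(loc,pl)
print('plate',np.round(pl*1000,1).tolist(),'yaw',np.arctan2(M[1,0],M[0,0]),'scale',np.hypot(M[0,0],M[1,0]),'org',M[:,2])
im=cv2.imread("pics/top0.png")
for x in range(322,390,8):print(x,im[222:240,x].mean(1).astype(int))
for y in range(240,264,5):print('row',y,im[y,380:400].mean(1).astype(int))
E
```

```text
plate [[566.1, 232.4], [587.3, -206.8], [429.1, -213.7], [407.6, 225.1]] yaw 0.04815609604067502 scale 0.9980066060124163 org [ 0.51840765 -0.00971943]
322 [106  96  94  96  93  85 139 145 144 152  82  81 106 110 108 107 107 107]
330 [ 97  93  94  94  91 112 140 144 146 132  72 100 109 107 107 107 108 108]
338 [106 118  98  93  88 138 143 141 146 113  75 103 109 107 106 108 108 107]
346 [ 46  38  38  35  52 135 142 139 145 103  74 103 108 106 107 107 107 107]
354 [110  93  91  90 102 135 138 137 143  94  80 105 108 106 107 108 107 107]
362 [110 132 121  97  82 132 138 138 145  77  80 106 107 106 108 107 107 106]
370 [110  97  93  91 106 133 136 138 126  69 100 108 108 107 107 107 108 100]
378 [ 93  93  92  87 131 137 136 139 109  65 101 109 107 107 107 108 109 100]
386 [ 97  92  92  86 131 136 135 139 107  60  81  89  90  90  90  88  87  91]
row 240 [109 106  93  95  94  97  91  75 100 144 139 141 134  82  48  72 112 108
  99 118]
row 245 [101 102  91  38  69  99  96  81  86 144 138 140 132  83  45  72 113 108
  93 105]
row 250 [101 101 104  94  45  59 102  87  81 128 140 139 137 106  43  71 112 112
 100  69]
row 255 [106 110 106  94  96  95  97  88  73 112 141 136 141 126  42  72 114 110
 100  72]
row 260 [109 109 104  93  95  95  96  91  82 114 141 138 140 128  61  69 113 108
 106  94]
```

```bash
python3 - <<'E'
from h import *
s=plane('top',[(322,231.5),(338,231.03),(362,230.5),(378,230.1)],.032)[:,:2]
e=plane('top',[(386+2.3,245),(388.7,250),(388.93,255)],.032)[:,:2]
y=.048
R=np.array([[np.cos(y),-np.sin(y)],[np.sin(y),np.cos(y)]])
d=s[-1]-s[0];print('side yaw',-np.arctan2(d[0],-d[1])*-1, s*1000)
for o in ([.5184,-.0097],):
    o=np.array(o)
    print('side x',(s-o)@R*1000);print('end y',(e-o)@R*1000)
    for n,p in dict(bar=(.4816,-.0988),bar2=(.4827,-.0962),red=(.5586,-.0626),red2=(.5599,-.0591),brass=(.5144,.0553),brass2=(.514,.0563)).items():print(n,np.round((np.array(p)-o)@R*1000,1))
# scene: leg/post/lever: rear lower blobs
for n in('top','scene'):
    im=cv2.imread(f"pics/{n}0.png");hsv=cv2.cvtColor(im,cv2.COLOR_BGR2HSV).astype(int)
    box=np.zeros(im.shape[:2],bool)
    (x0,x1,y0,y1)=(205,410,200,290) if n=='top' else (240,440,170,370);box[y0:y1,x0:x1]=1
    m=(hsv[...,0]>100)&(hsv[...,0]<125)&(hsv[...,1]>130)&(hsv[...,2]>60)&box
    c=blob(m);rc=cv2.boxPoints(cv2.minAreaRect(c));
    for z in(.1,.06):print(n,'blue',z,np.round((plane(n,rc,z)[:,:2]-o)@R*1000).tolist())
E
```

```text
side yaw 0.050873194316893355 [[ 533.27088525   -6.99697416]
 [ 535.57825099  -48.67372448]
 [ 538.57461858 -111.16100635]
 [ 540.69432602 -152.79154458]]
side x [[  14.9834527     1.98638413]
 [  15.28844495  -39.75307483]
 [  15.28312349 -102.31215559]
 [  15.40289091 -143.99645154]]
end y [[ -24.37332899 -169.11257639]
 [ -37.45799277 -169.58665872]
 [ -50.49113016 -169.62059749]]
bar [-41.  -87.2]
bar2 [-39.8 -84.7]
red [ 37.6 -54.8]
red2 [ 39.1 -51.3]
brass [-0.9 65.1]
brass2 [-1.2 66.1]
top blue 0.1 [[3.0, 170.0], [12.0, 142.0], [-9.0, 135.0], [-18.0, 164.0]]
top blue 0.06 [[10.0, 176.0], [19.0, 146.0], [-2.0, 139.0], [-12.0, 169.0]]
scene blue 0.1 [[7.0, 140.0], [-13.0, 145.0], [3.0, 187.0], [23.0, 183.0]]
scene blue 0.06 [[-9.0, 123.0], [-30.0, 128.0], [-13.0, 173.0], [7.0, 168.0]]
```

Jig origin comes out at about (0.518, -0.010) with yaw 0.05. The fence faces (x +15, y -169.5) and bush (65) agree with the spec. The bar is at jig (-40, -86), yaw +0.17 relative. I move over to the -x side of the bar with tool y along jig y.

```bash
cat >> h.py <<'E'
O=np.array([.5184,-.0097]);Y=.05
RJ=np.array([[np.cos(Y),-np.sin(Y)],[np.sin(Y),np.cos(Y)]])
J=lambda p:(np.atleast_2d(p)[:,:2]-O)@RJ*1000
def st():
    s=r.sense();f=s['contact_force'];print('t',round(s['time'],2),'jig',np.round(J(s['eef_pos'])[0],1),'z',round(s['eef_pos'][2]*1000,1),'yaw',np.round(s['eef_rot'][2]%6.283-np.pi-Y,3),'F',np.round(np.r_[f[:2]@RJ,f[2]],1),'w',round(s['width']*1000,1),'g',round(s['grip_force'],1))
E
python3 -m pendant '[[[-1,0,0,0,-0.15],[-1,0,0,0,-0.15],[-1,-30,-45,0,0],[-1,-30,-45,0,0],[-1,-30,-45,0,0],[-1,-30,-45,0,0],[-1,-30,-45,0,0],[-1,-30,-45,0,0],[-1,-30,-45,0,0],[-1,-30,-45,0,0],[-1,0,-45,0,0],[-1,0,-45,0,0],[-1,0,-45,0,0],[-1,0,-45,0,0],[-1,0,-45,0,0],[-1,0,-45,0,0],[-1,0,-45,0,0],[-1,0,-45,0,0]]]'; python3 -c "
from h import *
st();p=cams.camera_params('wrist');im=cams.read_camera('wrist');cv2.imwrite('pics/w1.png',im[:,:,::-1]);print(p)"
```

```text
time: 2.35
eef_pos: [0.4298, -0.1038, 0.2224]
eef_rot: [3.141, 0.0, -3.093]
contact_force: [0.5, 0.3, 0.1]
width: 0.0871
grip_force: 0.0
t 2.35 jig [-93.2 -89.5] z 222.4 yaw -0.002 F [0.5 0.3 0.1] w 87.1 g 0.0
{'intrinsics': array([[371.64829954,   0.        , 320.96067732],
       [  0.        , 371.64829954, 233.99945558],
       [  0.        ,   0.        ,   1.        ]]), 'T': array([[-4.81392581e-02,  9.67132828e-01,  2.49673196e-01,
         3.61796740e-01],
       [ 9.98840626e-01,  4.65798060e-02,  1.21542369e-02,
        -1.08462826e-01],
       [ 1.25032501e-04,  2.49968827e-01, -9.68253877e-01,
         3.84194974e-01],
       [ 0.00000000e+00,  0.00000000e+00,  0.00000000e+00,
         1.00000000e+00]])}
```

View pics/w1.png

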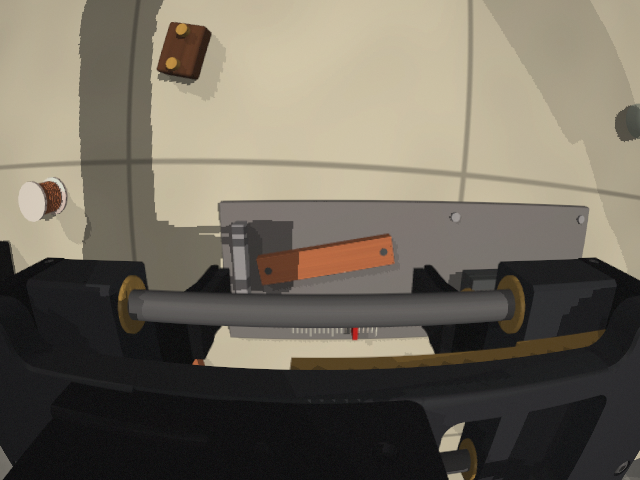

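The wrist view shows the bar clear at (327,260), the end fence at (240,255) and the red clip at (355,333). The finger column is free in front of the bar, so I descend and then push +x with both open fingertips to square the bar.

```bash
python3 -m pendant '[[[-1,0,1,50,0],[-1,0,0,50,0],[-1,0,0,50,0],[-1,0,0,45,0],[-1,0,0,9,0],[-1,0,0,0,0]]]'; python3 -c "
from h import *
st()"
python3 -m pendant '[[[-1,-10,0,0,0],[-1,-8,0,0,0],[-1,-8,0,0,0],[-1,-8,0,0,0],[-1,-6,0,0,0],[-1,-6,0,0,0],[-1,-6,0,0,0],[-1,-3,0,0,0],[-1,-3,0,0,0],[-1,0,0,0,0]]]'; python3 -c "
from h import *
st()"
```

```text
time: 3.15
eef_pos: [0.4302, -0.1013, 0.0191]
eef_rot: [-3.141, -0.0, -3.094]
contact_force: [-0.3, 0.1, 0.1]
width: 0.0871
grip_force: 0.0
t 3.15 jig [-92.6 -87.1] z 19.1 yaw -0.002 F [-0.2  0.1  0.1] w 87.1 g 0.0
time: 4.4
eef_pos: [0.488, -0.0987, 0.0184]
eef_rot: [-3.141, -0.0, -3.094]
contact_force: [-3.5, 0.5, 1.7]
width: 0.087
grip_force: 1.8
t 4.4 jig [-34.8 -87.4] z 18.4 yaw -0.002 F [-3.5  0.7  1.7] w 87.0 g 1.8
```

```bash
python3 -m pendant '[[[-1,15,0,0,0],[-1,0,0,-35,0],[1,0,35,0,0],[1,0,35,0,0],[1,-20,35,0,0],[1,-15,0,0,0],[1,0,0,0,0],[1,0,0,15,0],[1,0,0,20,0],[1,0,0,0,0]]]'; python3 -c "
from h import *
st();im=cams.read_camera('top');cv2.imwrite('pics/top1.png',im[:,:,::-1])
im=cams.read_camera('scene');im=im[:,:,::-1].copy();cv2.imwrite('pics/scene1.png',im)
n='scene';h=cv2.cvtColor(im,cv2.COLOR_BGR2HSV).astype(int);m=(h[...,0]>4)&(h[...,0]<15)&(h[...,1]>120)&(h[...,2]>60);m[:170]=0;m[370:]=0;m[:,:240]=0;m[:,440:]=0
c=blob(m);rc=cv2.minAreaRect(J(plane(n,c,.026)).astype(np.float32));print(rc)
"
```

```text
time: 5.65
eef_pos: [0.5009, 0.0062, 0.0167]
eef_rot: [-3.141, -0.004, -3.095]
contact_force: [-1.0, 0.3, 0.6]
width: 0.0147
grip_force: 0.0
t 5.65 jig [-16.7  16.8] z 16.7 yaw -0.004 F [-1.   0.4  0.6] w 14.7 g 0.0
((-2.5053439140319824, -88.17932891845703), (138.34368896484375, 25.609830856323242), 84.4292984008789)
```

```bash
python3 -c "
from h import *
im=np.hstack([cv2.resize(cv2.imread('pics/top1.png')[200:290,300:410],None,fx=3.6,fy=3.6),cv2.resize(cv2.imread('pics/scene1.png')[175:265,245:345],None,fx=3.6,fy=3.6)]);cv2.imwrite('pics/c3.png',im)
"
```

```text
(no output)
```

View pics/c3.png

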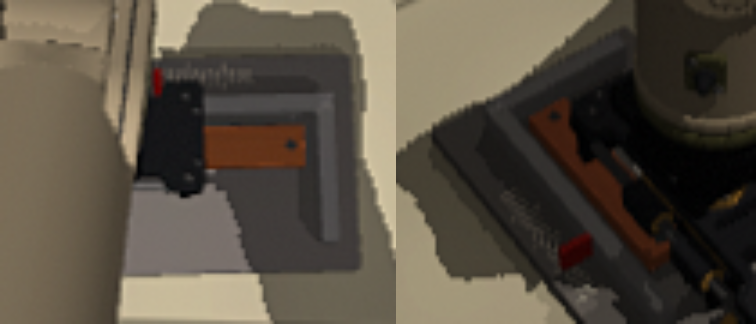

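The bar now lies parallel to the side fence, about 10 mm off it, with a gap to the end fence. I push its end in along -y.

```bash
python3 -m pendant '[[[1,-6,0,0,0],[1,0,-6,0,0],[1,0,-6,0,0],[1,0,-6,0,0],[1,0,-5,0,0],[1,0,-3,0,0],[1,0,-3,0,0],[1,0,-2,0,0],[1,0,0,0,0]]]'; python3 -c "
from h import *
st()"
```

```text
time: 6.88
eef_pos: [0.5104, -0.0231, 0.0185]
eef_rot: [3.141, 0.0, -3.093]
contact_force: [0.0, 2.1, 0.3]
width: 0.0004
grip_force: 1.5
t 6.88 jig [ -8.6 -13. ] z 18.5 yaw -0.002 F [0.1 2.1 0.3] w 0.4 g 1.5
```

```bash
python3 -m pendant '[[[1,0,-2,0,0],[1,0,-1,0,0],[1,0,-1,0,0],[1,0,0,0,0]]]'; python3 -c "
from h import *
st()"
```

```text
time: 7.38
eef_pos: [0.5106, -0.0275, 0.0185]
eef_rot: [-3.142, 0.0, -3.094]
contact_force: [-0.9, 3.2, 0.7]
width: 0.0004
grip_force: 1.5
t 7.38 jig [ -8.7 -17.4] z 18.5 yaw -0.002 F [-0.7  3.3  0.7] w 0.4 g 1.5
```

```bash
for i in 1; do python3 -m pendant '[[[1,0,-1.5,0,0],[1,0,-1.5,0,0],[1,0,0,0,0]]]' | grep -E "force"; done; python3 -c "
from h import *
st()"
```

```text
contact_force: [-1.8, 11.8, 2.3]
grip_force: 5.8
t 7.75 jig [ -8.7 -17.9] z 18.5 yaw -0.0 F [-1.2 11.9  2.3] w 0.3 g 5.8
```

```bash
python3 -m pendant '[[[1,0,6,0,0],[1,0,0,-35,0],[-1,42,-40,0,0],[-1,0,-43,0,0],[-1,0,0,0,0],[-1,0,0,0,0],[-1,0,0,20,0],[-1,0,0,15,0],[-1,-8,0,0,0],[-1,-8,0,0,0],[-1,-4,0,0,0],[-1,-3,0,0,0],[-1,-1.5,0,0,0],[-1,0,0,0,0]]]'|grep time; python3 -c "
from h import *
st()"
```

```text
time: 9.5
t 9.5 jig [-26.3 -97.1] z 18.5 yaw -0.002 F [-3.3  0.1 -0.2] w 87.0 g 1.2
```

```bash
python3 -m pendant '[[[-1,-1,0,0,0],[-1,-1,0,0,0],[-1,-1,0,0,0],[-1,0,0,0,0]]]'|grep -E 'force'; python3 -c "
from h import *
st()"
```

```text
contact_force: [-12.7, -0.5, 10.4]
grip_force: 6.7
t 10.0 jig [-25.5 -97.2] z 18.3 yaw -0.003 F [-12.7   0.2  10.4] w 87.2 g 6.7
```

```bash
python3 -m pendant '[[[-1,-1,0,0,0],[-1,0,0,0,0],[-1,15,0,0,0],[-1,15,0,-45,0],[-1,0,0,-50,0],[-1,0,45,-50,0],[-1,0,45,-37,0],[-1,0,45,0,0],[-1,-15,45,0,0],[-1,-20,45,0,0],[-1,-20,39,0,0],[-1,0,0,0,0]]]'|grep -E 'time'; python3 -c "
from h import *
st()
for n in('top','scene'):cv2.imwrite(f'pics/{n}2.png',cams.read_camera(n)[:,:,::-1])
st();p=cams.camera_params('wrist');cv2.imwrite('pics/w2.png',cams.read_camera('wrist')[:,:,::-1])
def mk(n,m):
    h=cv2.cvtColor(cv2.imread(f'pics/{m}.png'),cv2.COLOR_BGR2HSV).astype(int);H,S,V=h[...,0],h[...,1],h[...,2]
    return ((H<4)|(H>176))&(S>160)&(V>60)
im=np.hstack([cv2.resize(cv2.imread('pics/top2.png')[200:290,300:410],None,fx=3.6,fy=3.6),cv2.resize(cv2.imread('pics/scene2.png')[175:265,245:345],None,fx=3.6,fy=3.6)]);cv2.imwrite('pics/c4.png',im)
"
```

```text
time: 11.5
t 11.5 jig [  3.9 167.3] z 196.8 yaw 0.003 F [ 0.5 -1.  -0.7] w 87.1 g 0.0
t 11.6 jig [  3.4 163.4] z 197.1 yaw -0.002 F [ 0.1 -1.6  1.5] w 87.1 g 0.0
```

View pics/c4.png

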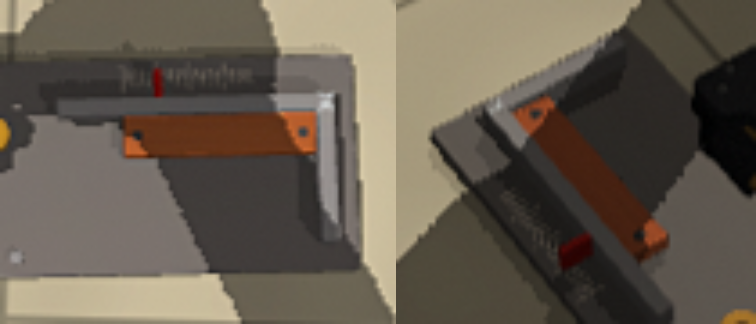

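View pics/w2.png

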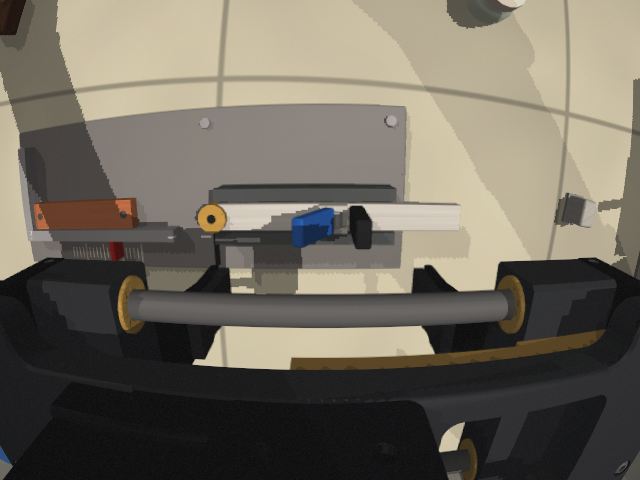

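The crop shows the bar's long face and end against both fences. The wrist view shows the lever at (313,228), post at (360,227), bush at (211,219) and mark at (117,250). I check the numbers.

```bash
python3 - <<'E'
from h import *
for n,m,(x0,x1,y0,y1) in (('top','top2',(300,410,200,290)),('scene','scene2',(240,350,170,280)),('top','top0',(300,410,200,290)),('scene','scene0',(240,350,170,280))):
    im=cv2.imread(f'pics/{m}.png');h=cv2.cvtColor(im,cv2.COLOR_BGR2HSV).astype(int);H,S,V=h[...,0],h[...,1],h[...,2]
    b=np.zeros(H.shape,bool);b[y0:y1,x0:x1]=1
    c=blob((H>4)&(H<15)&(S>120)&(V>60)&b);print(m,'bar',cv2.minAreaRect(J(plane(n,c,.026)).astype(np.float32)))
    w=np.clip(im[...,2].astype(float)-1.6*np.maximum(im[...,1],im[...,0])-10,0,None)*b*(((H<4)|(H>176)))
    v,u=np.nonzero(w);ww=w[v,u];q=J(plane(n,np.c_[u,v],.032));g=(abs(q[:,0]-38)<20)
    print('  mark',np.average(q[g],axis=0,weights=ww[g]),q[g].min(0),q[g].max(0))
E
```

```text
top2 bar ((-1.4442977905273438, -98.45647430419922), (31.4063777923584, 139.61582946777344), 0.3586342930793762)
  mark [ 36.99855465 -54.43973758] [ 28.14400225 -58.51948997] [ 46.81466721 -50.84888364]
scene2 bar ((-0.3242464065551758, -92.29705810546875), (145.9393768310547, 27.016944885253906), 89.87162780761719)
  mark [ 41.49415744 -47.66667659] [ 28.88679786 -55.28928769] [ 55.00922618 -38.52571318]
top0 bar ((-40.90253829956055, -87.20331573486328), (30.757553100585938, 140.63662719726562), 9.988250732421875)
  mark [ 37.21505001 -54.59530789] [ 28.14400225 -58.51948997] [ 46.81466721 -50.84888364]
scene0 bar ((-39.456817626953125, -81.58345794677734), (33.304969787597656, 146.2843017578125), 8.562470436096191)
  mark [ 40.6921098  -48.46076617] [ 28.59564999 -55.49254302] [ 55.33539669 -38.52571318]
```

```bash
python3 -m pendant '[[[-1,3.4,3,30,0],[-1,0,0,40,0],[-1,0,0,40,0],[-1,0,0,17,0],[-1,0,0,0,0],[-1,0,0,0,0]]]'|grep -E 'time'; python3 -c "
from h import *
st()"
```

```text
time: 12.4
t 12.4 jig [  0.8 166.7] z 71.6 yaw -0.002 F [ 0.8 -0.  -0.3] w 87.2 g 0.0
```

```bash
python3 -m pendant '[[[-0.56,0.8,0,0,0],[-0.56,0,0,0,0],[-0.56,0,0,0,0],[-0.56,0,0,0,0]]]' 30|grep -E 'time'; python3 -c "
from h import *
st()"
python3 -m pendant '[[[-0.56,0,-4,0,0],[-0.56,0,-10,0,0],[-0.56,0,-10,0,0],[-0.56,0,-12,0,0],[-0.56,0,-12,0,0],[-0.56,0,-12,0,0],[-0.56,0,-12,0,0],[-0.56,0,-12,0,0],[-0.56,0,-12,0,0],[-0.56,0,-10,0,0],[-0.56,0,-8,0,0],[-0.56,0,-6,0,0],[-0.56,0,0,0,0],[-0.56,0,0,0,0]]]'|grep time; python3 - <<'E'
from h import *
st()
for n in('top','scene','wrist'):cv2.imwrite(f'pics/{n}3.png',cams.read_camera(n)[:,:,::-1])
a=cv2.imread('pics/top3.png')[195:285,260:410];b=cv2.imread('pics/scene3.png')[190:310,255:375];c=cv2.imread('pics/wrist3.png')[150:300,60:360]
A=cv2.resize(a,(400,240));B=cv2.resize(b,(400,400))
o=np.zeros((600,800,3),np.uint8);o[:240,:400]=A;o[:400,400:]=B;o[400:600,:400]=cv2.resize(c,(400,200));cv2.imwrite('pics/c5.png',o);st()
E
```

```text
time: 12.9
t 12.9 jig [ -1.  166.6] z 70.1 yaw -0.002 F [1.  0.4 0.2] w 68.1 g 0.0
time: 14.65
t 14.65 jig [-1.3 46.7] z 70.0 yaw -0.002 F [ 0.2  3.6 -0.5] w 68.3 g 1.9
t 14.8 jig [-1.3 46.8] z 70.0 yaw -0.002 F [-0.4  4.3  1.4] w 67.7 g 1.9
```

View pics/c5.png

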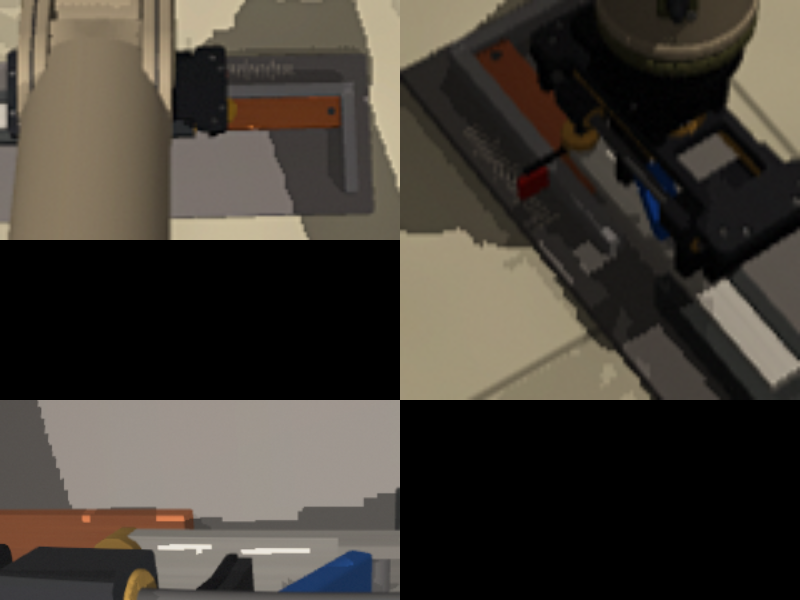

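The scene camera shows the pointer (tip near scene px (293,240)) almost over the red clip (near (295,245)). I zoom in there.

```bash
python3 - <<'E'
from h import *
a=cv2.imread('pics/scene3.png')[228:258,275:315];b=cv2.imread('pics/scene0.png')[228:258,275:315]
f=lambda a:cv2.resize(np.clip(a*2.,0,255).astype(np.uint8),None,fx=19,fy=19,interpolation=cv2.INTER_NEAREST)
im=f(a)
# overlay: jig y lines at mark height z=.032 for y=-48,-54.5,-60 along x 26..50 ; pointer height z=.045
p=cams.camera_params('scene');K=p['intrinsics'];T=np.linalg.inv(p['T'])
def proj(x,y,z):
    w=np.r_[RJ@np.array([x,y])/1000+O,z,1];c=T@w;return (np.array([K[0][0]*c[0]/c[2]+K[0][2],K[1][1]*c[1]/c[2]+K[1][2]])-[275,228]+.5)*19
for y,col in((-51.5,(0,255,0)),(-57.5,(0,255,0))):
    cv2.line(im,*[tuple(map(int,proj(x,y,.032))) for x in(27,49)],col,1)
cv2.line(im,*[tuple(map(int,proj(x,-54.5,.045))) for x in(10,38)],(255,255,0),1)
cv2.imwrite('pics/c6.png',im)
E
```

```text
(no output)
```

View pics/c6.png

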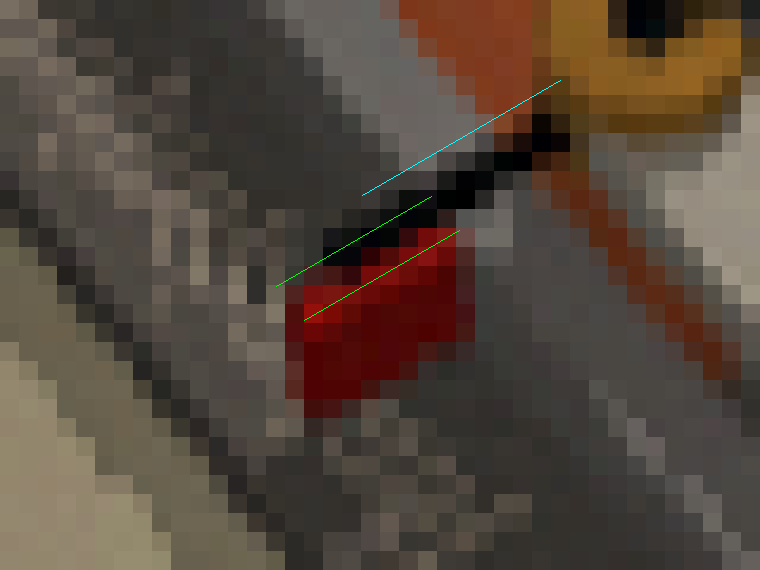

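The overlay puts the pointer at about jig y -49.5 and the mark at about -54, so roughly 4 mm remains. I refine that numerically.

```bash
cat > m.py <<'E'
from h import *
def up(im): return cv2.resize(im,None,fx=6,fy=6,interpolation=cv2.INTER_LINEAR).astype(float)
def grid(im,z,xs,ys):  # sample image on jig plane grid
    p=cams.camera_params('scene');K=np.array(p['intrinsics']);T=np.linalg.inv(p['T'])
    X,Yy=np.meshgrid(xs,ys);w=np.c_[(np.c_[X.ravel(),Yy.ravel()]/1000)@RJ.T+O,np.full(X.size,z)]
    c=w@T[:3,:3].T+T[:3,3];uv=(c@K.T);uv=(uv[:,:2]/uv[:,2:]).astype(np.float32).reshape(X.shape+(2,))
    return cv2.remap(im,uv[...,0],uv[...,1],cv2.INTER_LINEAR).astype(float)
def pointer(im,y0):
    ys=np.arange(y0-9,y0+9,.25);out=[]
    for x in(20,24,28,32,36):
        g=grid(im,.045,np.array([x,x+1.]),ys).max(2).mean(1);w=np.clip(np.median(g)*.55-g,0,None);out.append((ys*w).sum()/w.sum())
    return np.round(out,1)
E
python3 - <<'E'
from m import *
a=cv2.imread('pics/scene3.png');b=cv2.imread('pics/scene0.png')
print('ptr3',pointer(a,-49.5),'ptr0',pointer(b,65))
for n,im in(('s0',b),('s3',a)):
    ys=np.arange(-64,-40,1.);g=grid(im,.032,np.arange(32,46,1.),ys).mean(1)
    print(n,[(int(y),int(v[2]),int(v[1])) for y,v in zip(ys,g)])
E
```

```text
ptr3 [-48.1 -48.6 -48.3 -48.7 -49.2] ptr0 [ nan  nan 70.3 69.9 70.4]
s0 [(-64, 52, 48), (-63, 50, 46), (-62, 49, 46), (-61, 48, 46), (-60, 47, 46), (-59, 47, 46), (-58, 45, 44), (-57, 47, 40), (-56, 63, 34), (-55, 88, 28), (-54, 112, 22), (-53, 128, 18), (-52, 135, 15), (-51, 131, 13), (-50, 114, 11), (-49, 95, 9), (-48, 78, 7), (-47, 66, 5), (-46, 61, 5), (-45, 61, 6), (-44, 60, 6), (-43, 58, 6), (-42, 57, 6), (-41, 55, 7)]
s3 [(-64, 29, 27), (-63, 28, 27), (-62, 28, 26), (-61, 25, 24), (-60, 21, 21), (-59, 17, 16), (-58, 12, 12), (-57, 10, 8), (-56, 13, 6), (-55, 21, 5), (-54, 32, 5), (-53, 45, 6), (-52, 55, 7), (-51, 58, 6), (-50, 54, 5), (-49, 49, 4), (-48, 43, 3), (-47, 39, 2), (-46, 38, 3), (-45, 38, 3), (-44, 38, 4), (-43, 38, 4), (-42, 38, 4), (-41, 37, 6)]m.py:11: RuntimeWarning: invalid value encountered in scalar divide
  g=grid(im,.045,np.array([x,x+1.]),ys).max(2).mean(1);w=np.clip(np.median(g)*.55-g,0,None);out.append((ys*w).sum()/w.sum())
```

```bash
python3 -m pendant '[[[-0.56,0,-3.7,0,0],[-0.56,0,0,0,0]]]'|grep time; cat >> m.py <<'E'
def prof(im,z,x0,x1,y0,y1,ch):
    ys=np.arange(y0,y1,1.);g=grid(im,z,np.arange(x0,x1,1.),ys);g=(g[...,ch] if ch is not None else g.max(2)).mean(1);return [(int(y),int(v)) for y,v in zip(ys,g)]
E
python3 - <<'E'
from m import *
st();a=cams.read_camera('scene')[:,:,::-1].copy();cv2.imwrite('pics/scene4.png',a)
print(pointer(a,-52.5))
for x in(20,26,32): print('ptr x',x,prof(a,.045,x,x+4,-64,-40,None))
for n in('scene0','scene4'):
    im=cv2.imread(f'pics/{n}.png');h=cv2.cvtColor(im,cv2.COLOR_BGR2HSV).astype(int)
    m=(h[...,0]>15)&(h[...,0]<30)&(h[...,1]>120)&(h[...,2]>55);m[:200]=0;m[300:]=0;m[:,:280]=0;m[:,360:]=0
    c=blob(m);q=J(plane('scene',c,.05));print(n,cv2.contourArea(c),q.min(0),q.max(0),cv2.minEnclosingCircle(q.astype(np.float32)))
E
```

```text
time: 15.05
t 15.05 jig [-1.3 43.1] z 70.0 yaw -0.002 F [-0.4  4.3  0.6] w 68.0 g 2.1
[-52.  -52.1 -52.  -52.1 -52.1]
ptr x 20 [(-64, 56), (-63, 55), (-62, 55), (-61, 55), (-60, 56), (-59, 56), (-58, 53), (-57, 47), (-56, 37), (-55, 27), (-54, 16), (-53, 9), (-52, 6), (-51, 9), (-50, 21), (-49, 34), (-48, 40), (-47, 41), (-46, 40), (-45, 39), (-44, 38), (-43, 38), (-42, 37), (-41, 38)]
ptr x 26 [(-64, 53), (-63, 53), (-62, 53), (-61, 53), (-60, 54), (-59, 53), (-58, 50), (-57, 44), (-56, 35), (-55, 25), (-54, 15), (-53, 7), (-52, 4), (-51, 6), (-50, 13), (-49, 26), (-48, 37), (-47, 44), (-46, 45), (-45, 44), (-44, 44), (-43, 42), (-42, 39), (-41, 37)]
ptr x 32 [(-64, 35), (-63, 34), (-62, 35), (-61, 34), (-60, 34), (-59, 34), (-58, 33), (-57, 28), (-56, 23), (-55, 17), (-54, 9), (-53, 4), (-52, 3), (-51, 5), (-50, 11), (-49, 21), (-48, 32), (-47, 44), (-46, 55), (-45, 62), (-44, 64), (-43, 60), (-42, 51), (-41, 44)]
scene0 90.5 [-12.69283938  54.89550662] [11.85392263 80.60592036] ((-0.3464541435241699, 67.15917205810547), 13.550581932067871)
scene4 28.0 [ -8.41432808 -66.7406504 ] [ 10.97724281 -43.96248606] ((-0.25989794731140137, -55.33262634277344), 11.568279266357422)
```

The pointer centre (-52.2) and mark centre (-52.1) now coincide in the same camera, and the slide computed from the arm's position (119 mm) agrees. I close the fingers in small steps and shift the arm +y by half of each step, so the post stays put.

```bash
python3 -m pendant '[[[-0.514,0,1,0,0],[-0.468,0,1,0,0],[-0.422,0,1,0,0],[-0.376,0,1,0,0],[-0.33,0,1,0,0]]]'|grep time; python3 -c "
from m import *
st();a=cams.read_camera('scene')[:,:,::-1].copy();print(pointer(a,-52.5))"
```

```text
time: 15.72
t 15.72 jig [-1.3 48. ] z 70.0 yaw -0.002 F [-1.6  4.2  3.2] w 58.3 g 1.9
[-51.5 -51.7 -51.9 -51.4 -52. ]
```

```bash
python3 -m pendant '[[[-0.284,0,1,0,0],[-0.238,0,1,0,0],[-0.192,0,1,0,0],[-0.146,0,1,0,0],[-0.1,0,1,0,0],[-0.1,0,0,0,0]]]'|grep time; python3 -c "
from m import *
st();a=cams.read_camera('scene')[:,:,::-1].copy();print(pointer(a,-52.5))"
```

```text
time: 16.52
t 16.52 jig [-1.3 53.3] z 70.0 yaw -0.002 F [-2.6  5.9  3.1] w 48.2 g 9.5
[-51.5 -51.5 -51.9 -51.4 -51.9]
```

```bash
python3 -m pendant '[[[-0.054,0,0.9,0,0],[-0.008,0,1,0,0],[0.038,0,0.9,0,0],[0.084,0,1,0,0],[0.13,0,0.9,0,0],[0.13,0,0,0,0]]]'|grep time; python3 -c "
from m import *
st();a=cams.read_camera('scene')[:,:,::-1].copy();print(pointer(a,-52.5))"
```

```text
time: 17.32
t 17.32 jig [-1.3 58.1] z 70.0 yaw -0.002 F [-2.8  6.   3.3] w 38.3 g 7.1
[-51.7 -52.1 -51.8 -51.5 -52.1]
```

```bash
python3 -m pendant '[[[0.176,0,0.9,0,0],[0.222,0,1,0,0],[0.268,0,0.9,0,0],[0.3,0,0.7,0,0],[0.33,0,0.3,0,0],[0.38,0,0,0,0],[0.45,0,0,0,0],[0.45,0,0,0,0]]]'|grep time; python3 -c "
from m import *
st();a=cams.read_camera('scene')[:,:,::-1].copy();print(pointer(a,-52.5))"
```

```text
time: 18.38
t 18.38 jig [-1.2 61.6] z 70.0 yaw -0.002 F [-2.3  5.1  3.5] w 30.7 g 30.0
[-52.3 -52.1 -52.4 -52.  -52. ]
```

Width is 30.7 mm (lever at its stop), grip 30 N, and the pointer is on the mark. I settle briefly and hand in.

```bash
python3 -m pendant '[[[0.45,0,0,0,0],[0.45,0,0,0,0],[0.45,0,0,0,0],[0.45,0,0,0,0]]]'|grep time; python3 -c "
from m import *
st();a=cams.read_camera('scene')[:,:,::-1].copy();print(pointer(a,-52.5));print(r.finish_job())"
```

```text
time: 18.92
t 18.93 jig [-1.3 61.6] z 70.0 yaw -0.002 F [-2.7  5.3  3.5] w 30.4 g 30.0
[-52.2 -52.1 -52.4 -52.  -52.1]
the job is handed in; nothing more can be done
None
```

The job is handed in at 18.9 s: bar flush in the fence corner, pointer on the red mark to within measurement error (about 1 mm), lever closed to its stop, and the leg still gripped at 30 N. No verdict was returned.

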